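# Change the bench supply over from mains to generator

### The job

Change the workbench over from mains to generator power with the two lever switches on the bench. First throw the blue-handled mains switch to OFF, its lever leaning over the white dot, and only then throw the red-handled generator switch to ON, its lever leaning over the green dot; the two must never be on together. Leave both levers fully home.

Things in the scene. Friction and masses are not known exactly. Their poses are not given: they have to be found in the camera images.
- blue_switch: Mains switch with BLUE handle, fixed: foot plate 150 x 80 mm, grey box 116 x 72 mm, black cover 41 mm high, hinge cheeks to 58 mm. Origin: centre of underside, z up. Green dot (ON) 40 mm to its own +x, white dot (OFF) 40 mm to its own -x. Lever hinges about its own y axis, 48 mm above the origin; grip bar, 54 mm long, 18 mm thick, along its own y, 85 mm from the hinge, on a 6 x 14 mm arm (a T).
- blue_lever (a joint): Blue lever: 0 rad = fully OFF (leans 0.6 rad to the switch's own -x), 0.6 = upright, 1.2 = fully ON (leans 0.6 rad to its own +x). Starts ON. The grip bar is heavy (lever 0.26 kg): its weight holds the lever at either end (about 1.5 N sideways on the bar starts it) and drops it home once past upright. Grip bar centre: 118 mm above the bench and 48 mm out at either end, 133 mm up when upright.
- red_switch: Generator switch with RED handle, fixed; otherwise the same as blue_switch: same sizes, lever and grip bar. Origin: centre of underside, on the bench, z up. Own +x points to its green dot (ON), own -x to its white dot (OFF); the lever swings in its own x-z plane.
- red_lever (a joint): Red lever, same as the blue one: 0 rad = fully OFF (leans to the switch's own -x), 0.6 = upright, 1.2 = fully ON (leans to its own +x), falls home past upright. Starts OFF.
There are look-alikes about, which are no part of the job. What is shaped like the blue_switch but orange or purple is not meant. Leave any orange look-alike of the red_switch alone.

How it is judged (in metres and radians):
On the way, in this order (a step that is already met when the one before it is completed fails the run):
1. the blue lever is fully OFF (value of joint blue_lever below 0.17 rad), for 0.1 s.
2. the red lever is fully ON, with the blue one still OFF (value of joint red_lever above 1.03 rad and value of joint blue_lever below 0.17 rad), for 0.1 s.
At the end, for the whole second after the job is handed in: The blue lever rests OFF (within 0.17 rad, 10 degrees, of its OFF stop) and the red lever rests ON (within 10 degrees of its ON stop) (all of step 2); the robot touches nothing.
It fails at once if both levers are past upright on the ON side at once (value of joint each of blue_lever, red_lever above 0.6 rad).
It also fails if it takes over 40 s, if anything falls off the work surface, if the arm or the gripper's body presses on something with over 40 N, if the wrist force passes 120 N, or if a joint passes its speed limit or range.

### The arm

A 7-joint arm with a two-finger parallel gripper is mounted at the origin on a cart in front of the work surface, level with it; the furniture and walls round the work are solid. World frame = base frame: x ahead of the robot, y to its left, z up, the work surface at z = 0. Lengths are in m, angles in degrees, forces in N, time in s.
With the tool pointing down it reaches from about 0.425 to 0.875 m from the base axis. Payload 4.7 kg.
Tool frame: the origin (TCP) lies on the centre line of the jaws, within the pads' length; the fingertips stand env.nose_length ahead of it and the grasp point (between the pads) lies 8 mm behind it (env.nose_length is the distance from the TCP to the fingertips, in m); y points along the fingers, z is the direction in which the jaws open and shut, and the axes are right-handed (so a half turn about y gives the same grasp; the last joint's range is limited). The gripper opens to 87 mm and grips with 3 to 60 N. Pads are 19 mm wide; open, the fingers measure 117 mm over their backs; the gripper's body (75 mm by 190 mm) begins 51 mm behind the grasp point.
Start: joints at [-72.989, 18.392, -4.016, 83.108, 1.295, 78.541, -3.26], TCP at [0.181, 0.624, 0.196] pointing down, gripper open.
Joint ranges: [-163.93, 163.93], [-17.29, 119.83], [-79.2, 71.16], [3.27, 140.29], [-89.18, 269.18], [5.43, 117.66], [-154.24, 154.24]. Speed limits (degrees/s): [147.25, 147.25, 180, 180, 180, 180, 180].

### API

Orientations are given as [roll, pitch, yaw] about the fixed x, y, z axes, in that order (R = Rz(yaw) Ry(pitch) Rx(roll)).
In Python, from cell import env, read_camera, camera_info, job, models gives the robot as it stands.
- The arm moves only by the tool move_arm, never from a script. Its argument "moves" is a list of rows, each a list of 6 numbers: the shift along the tool's x, y, z in mm, then the turn, a rotation vector about the tool's x, y, z in degrees. In form: [[x, y, z, ax, ay, az], ...]. A call has 1 to 20 rows; each row is the pose to reach, as a shift and turn from the pose commanded when the call began, along the tool's axes at that moment; what a row does not reach only later rows make up. A row lasts 1/12 s, in which the tool goes at most 41.7 mm and 7.16 degrees, less where a joint would pass 70% of its speed; a pose out of reach is approached as far as the arm can. A call with a gripper value outside its range is refused whole. "claw" is the finger opening in mm, from 0 to 87, set as the call begins (left out, the last holds). The fingers move at their own pace and stop on an object; "newtons" is the grip in N (left out, the last holds). Time passes only in rows, so rows that repeat a pose let the fingers close. It gives the time, the measured TCP pose, the force and the opening at its end, in the units of the state.
- env.get_obs(): the state, without advancing time (a new reading comes with each control period).
- read_camera(name): name is "scene" or "top" or "wrist"; returns (picture, depth): 480x640x3 uint8, red, green, blue; 480x640 float32, m along the optical axis (not along the pixel's ray), 0 where there is no reading.
- camera_info(name): a dict with "fx", "fy", "cx", "cy" (pixels), "R" (3x3) and "t" (3): a world point X has camera coordinates R X + t. Camera axes: x right, y down, z forward; pixel columns grow to the right and rows downward; lengths in m; the calibration is good to about 2 mm. A picture is of the moment at which its call begins: read the wrist's pose just before it. camera_info takes no time and is no camera call; for the wrist camera it gives the pose at the moment of the call.
- job.sign_off(): hands the job in, once; it reports no verdict.
Trained networks look in the newest picture that a camera, given by its name, has taken for a name from the list of things; names that differ only in an ending like _2 or _b are one class to them, and where a whole thing is asked for, a point or a joint stands for the part that bears it (a point fixed in the world has none). Each returns a list of dicts, best first, with "score" (0 to 1); they miss things now and then, are a little off and sometimes report something else, mostly with a low value. They report only what shows in the picture. A call takes as long as a camera call. They do not tell look-alikes from the thing itself.
- models.spot_in(target, camera): "point" ([x, y, z] in m, in world coordinates, good to about 4 mm: the middle of the surface that is visible of it).
- models.cut_out(target, camera): "mask" (480x640 bool, what is visible of it).
The state is a dict: "time_s": time; "qpos": joint angles; "joint_velocities": joint speeds; "effort": joint torques, N m; "tool_pos": TCP position; "tool_rot": TCP orientation; "force": force on the tool from outside, world axes, zero at the start; "wrist_torque": the same for the moment, N m; "grip_width": finger opening in m.
Only numpy, scipy, OpenCV 4.12 (cv2) and the standard library are available. Lean on these libraries where they do the work, as an engineer would, in place of code of your own. Each camera call takes 0.05 s, during which the arm holds its last target.

## Working session

There is one attempt and no reset: what is moved stays moved. The work goes in short steps, Python scripts to look and compute and a tool call to move; the robot and the scene stay as the last step left them, time stands still between calls to the robot, and variables do not carry over. Pictures are saved under pics/ and viewed, and the job is handed in when it is done.

Besides the shell and the picture viewer there is one more tool, called after "Call:" as name([rows], argument=value, ...), one row to a line, values as JSON. move_arm: Moves the arm, as the interface text tells. Its arguments: {"type":"object","properties":{"moves":{"type":"array","items":{"type":"array","items":{"type":"number"}}},"claw":{"type":"number"},"newtons":{"type":"number"}},"required":["moves"]}

```bash
mkdir -p pics; ls; python3 - <<'E'
from cell import env, read_camera, camera_info, job, models
import cv2,numpy as np
for c in("scene","top"):
    p,d=read_camera(c); cv2.imwrite(f"pics/{c}0.png",p[...,::-1]); np.savez(f"{c}0.npz",p=p,d=d,**camera_info(c))
    for t in ("blue_switch","red_switch","blue_lever","red_lever"):
        print(c,t,[(np.round(r["point"],3).tolist(),round(r["score"],2)) for r in models.spot_in(t,c)])
o=env.get_obs();print(o["time_s"],o["tool_pos"],o["tool_rot"],env.nose_length)
E
```

```text
pics
scene blue_switch [([0.484, -0.016, 0.037], 0.89), ([0.37, -0.208, 0.038], 0.85), ([0.314, -0.415, 0.042], 0.77)]
scene red_switch [([0.535, 0.296, 0.041], 0.93)]
scene blue_lever [([0.414, -0.201, 0.107], 0.7), ([0.48, -0.009, 0.121], 0.68), ([0.352, -0.407, 0.104], 0.66)]
scene red_lever [([0.372, 0.375, 0.12], 0.69), ([0.575, 0.317, 0.105], 0.56)]
top blue_switch [([0.514, 0.004, 0.04], 0.93), ([0.324, -0.395, 0.041], 0.92), ([0.378, -0.185, 0.04], 0.88)]
top red_switch [([0.546, 0.31, 0.041], 0.85), ([0.333, 0.351, 0.04], 0.78)]
top blue_lever [([0.366, -0.401, 0.119], 0.74), ([0.417, -0.197, 0.118], 0.7), ([0.478, 0.002, 0.123], 0.68)]
top red_lever [([0.584, 0.322, 0.109], 0.84), ([0.366, 0.367, 0.113], 0.59)]
0.5 [0.18138134 0.6241847  0.19627704] [-8.99976723e+01 -1.58839974e-03 -1.62013008e+01] 0.011
```

View pics/scene0.png

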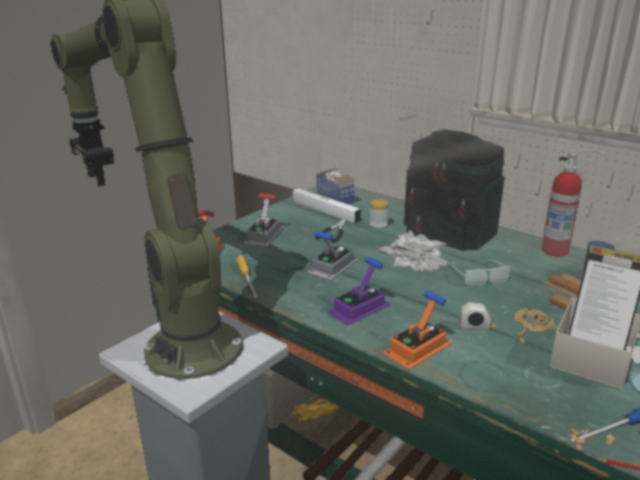

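View pics/top0.png

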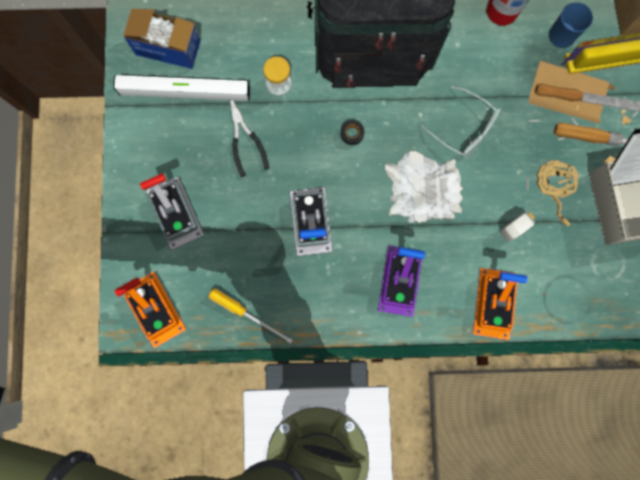

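The top view shows two red-handled candidates: a grey box at (173,210) and an orange look-alike at (150,308). The blue-handled ones are a grey box at (311,220), a purple one at (402,282) and an orange one at (497,303). The two grey boxes are the ones meant. I'll confirm with an enlarged crop and measure the bars and dots.

```bash
cat > h.py <<'E'
import numpy as np,cv2
def pix(c,u,v,z):
    R,t=np.array(c["R"]),np.array(c["t"]); o=-R.T@t
    r=R.T@np.array([(u-c["cx"])/c["fx"],(v-c["cy"])/c["fy"],1]); return o+r*(z-o[2])/r[2]
E
python3 - <<'E'
import numpy as np,cv2
from h import *
c=np.load("top0.npz");p=c["p"];hsv=cv2.cvtColor(p,cv2.COLOR_RGB2HSV)
crop=p[160:270,130:350,::-1];cv2.imwrite("pics/crop0.png",cv2.resize(crop,None,fx=3.6,fy=3.6,interpolation=cv2.INTER_CUBIC))
def comp(m,box,z,n):
    x0,y0,x1,y1=box;mm=np.zeros(m.shape,bool);mm[y0:y1,x0:x1]=m[y0:y1,x0:x1]
    k,l,s,ce=cv2.connectedComponentsWithStats(mm.astype(np.uint8))
    for i in range(1,k):
        if s[i,4]>15:
            a=cv2.minAreaRect(np.argwhere(l==i)[:,::-1].astype(np.float32))
            print(n,s[i,4],ce[i].round(1),pix(c,*ce[i],z).round(4),"corners",[pix(c,*q,z)[:2].round(3).tolist() for q in cv2.boxPoints(a)], "depth",np.median(c["d"][l==i]))
H,S,V=[hsv[...,i] for i in range(3)]
B=(285,180,335,260);Rr=(135,165,205,250)
comp((H>105)&(H<125)&(S>150)&(V>60),B,.123,"bluebar")
comp(((H<6)|(H>174))&(S>150)&(V>60),Rr,.123,"redbar")
for b,n in((B,"b"),(Rr,"r")):
    comp((H>45)&(H<75)&(S>150)&(V>90),b,.041,n+"green"); comp((S<40)&(V>200),b,.041,n+"white")
    comp((S<40)&(V<200)&(V>95),b,.02,n+"grey")
E
```

```text
bluebar 226 [312.3 233. ] [ 0.4744 -0.0021  0.123 ] corners [[0.483, 0.024], [0.485, -0.028], [0.464, -0.029], [0.462, 0.023]] depth 1.2408465
redbar 176 [152.7 181.2] [0.5927 0.3286 0.123 ] corners [[0.588, 0.355], [0.611, 0.31], [0.596, 0.303], [0.573, 0.348]] depth 1.2529935
bwhite 43 [308.4 200. ] [0.5627 0.0047 0.041 ] corners [[0.563, 0.015], [0.573, 0.004], [0.562, -0.006], [0.552, 0.005]] depth 1.334747
bwhite 31 [320.7 249.8] [ 0.4502 -0.0195  0.041 ] corners [[0.448, -0.003], [0.457, -0.027], [0.448, -0.03], [0.439, -0.006]] depth 1.3553363
bgrey 1156 [310.1 223.4] [0.5135 0.0025 0.02  ] corners [[0.591, 0.049], [0.598, -0.035], [0.447, -0.047], [0.44, 0.036]] depth 1.3541998
bgrey 47 [317.1 214.4] [ 0.5337 -0.0138  0.02  ] corners [[0.546, -0.01], [0.546, -0.019], [0.521, -0.018], [0.521, -0.009]] depth 1.3165483
bgrey 107 [307.8 218.8] [0.5242 0.0072 0.02  ] corners [[0.533, 0.029], [0.549, 0.013], [0.516, -0.018], [0.501, -0.002]] depth 1.3105745
rgreen 66 [177.1 225.2] [0.5133 0.296  0.041 ] corners [[0.523, 0.305], [0.522, 0.287], [0.504, 0.287], [0.505, 0.305]] depth 1.3242617
rgrey 1236 [175.2 208.7] [0.5548 0.3053 0.02  ] corners [[0.6, 0.376], [0.633, 0.3], [0.494, 0.24], [0.462, 0.315]] depth 1.3388748
```

View pics/crop0.png

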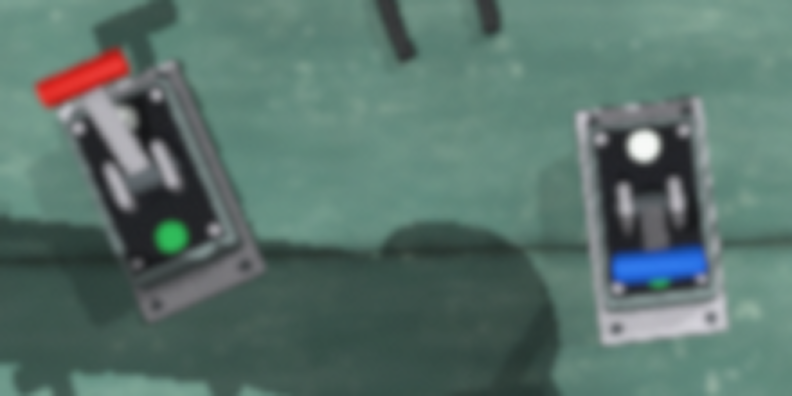

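The crop shows the grey box with the blue bar on the robot side, over its green dot, so it is ON with the white dot beyond at (643,145). The grey box with the red bar has it on the far side, with the green dot at (170,237) nearer the robot, so it is OFF. The fits agree with the dimensions given:
- **Blue:** centre (0.522, 0.001), OFF direction heading +4.7°, bar at (0.475, -0.002).
- **Red:** centre (0.549, 0.311), ON direction (-0.916, -0.40), bar at (0.594, 0.330).

The plan is to straddle each bar with half-open jaws and carry it over. First I move above the blue bar.

Call:
move_arm([
  [33, 0, -21, 0, 3.5, 0],
  [66, 0, -42, 0, 7, 0],
  [99, 0, -63, 0, 10.5, 0],
  [132, 0, -84, 0, 14, 0],
  [165, 0, -105, 0, 17.5, 0],
  [198, 0, -126, 0, 21, 0],
  [231, 0, -147, 0, 24.5, 0],
  [264, 0, -168, 0, 28, 0],
  [297, 0, -189, 0, 31.5, 0],
  [331, 0, -210, 0, 35, 0],
  [345, 0, -245, 0, 39, 0],
  [359, 0, -280, 0, 43, 0],
  [373, 0, -315, 0, 47, 0],
  [387, 0, -350, 0, 51, 0],
  [401, 0, -385, 0, 55, 0],
  [415, 0, -420, 0, 59, 0],
  [430, 0, -455, 0, 63, 0],
  [445, 0, -490, 0, 66, 0],
  [457, 0, -520, 0, 69, 0],
  [457, 0, -520, 0, 69, 0],
], claw=46)

```text
time_s: 2.17
tool_pos: [0.4756, -0.0108, 0.197]
tool_rot: [-89.9, -0.1, -85.9]
force: [0.9, -0.8, 0.8]
grip_width: 0.0461
```

```bash
python3 - <<'E'
from cell import env, read_camera, camera_info, job, models
import cv2,numpy as np
p,d=read_camera("wrist");c=camera_info("wrist"); cv2.imwrite("pics/w1.png",p[...,::-1])
from h import *
hsv=cv2.cvtColor(p,cv2.COLOR_RGB2HSV);m=((hsv[...,0]>105)&(hsv[...,0]<125)&(hsv[...,1]>150)&(hsv[...,2]>60)).astype(np.uint8)
k,l,s,ce=cv2.connectedComponentsWithStats(m)
for i in range(1,k):
    if s[i,4]>150: print(s[i],pix(c,*ce[i],.122).round(4))
o=env.get_obs();print(o["time_s"],o["tool_pos"],o["tool_rot"],o["qpos"].round(1) if hasattr(o["qpos"],'round') else o["qpos"])
E
```

```text
[ 307  182   29   85 2052] [0.4759 0.0032 0.122 ]
2.2167 [ 0.47542911 -0.0066926   0.19680926] [-8.99272883e+01  1.35631700e-03 -8.56398806e+01] [-34.2  -4.6  30.4 107.9   2.4  76.   -0. ]
```

View pics/w1.png

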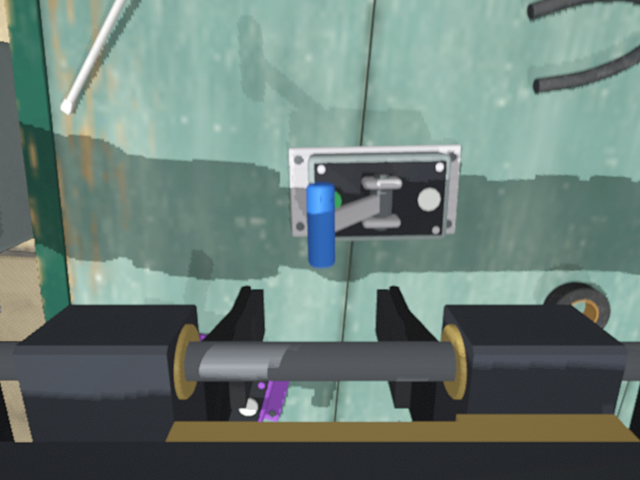

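The wrist view shows the blue bar at (321,225), ON, between the finger lines. It measures (0.476, 0.003), which matches. I'll descend around it, then carry it toward the white dot.

Call:
move_arm([
  [0, 15, 0, 0, 0, 0],
  [0, 30, 0, 0, 0, 0],
  [0, 45, 0, 0, 0, 0],
  [0, 60, 0, 0, 0, 0],
  [0, 70, 0, 0, 0, 0],
  [0, 76, 0, 0, 0, 0],
  [0, 80, 0, 0, 0, 0],
  [0, 80, 0, 0, 0, 0],
  [0, 80, 0, 0, 0, 0],
])

```text
time_s: 2.97
tool_pos: [0.4755, -0.0024, 0.1167]
tool_rot: [-90.0, 0.0, -85.2]
force: [-0.4, -0.2, 0.9]
grip_width: 0.0464
```

Call:
move_arm([
  [0, 0, 5, 0, 0, 0],
  [0, 0, 10, 0, 0, 0],
  [0, -2, 15, 0, 0, 0],
  [0, -4, 20, 0, 0, 0],
  [0, -6, 26, 0, 0, 0],
  [0, -8, 32, 0, 0, 0],
  [0, -10, 38, 0, 0, 0],
  [0, -10, 44, 0, 0, 0],
  [0, -10, 50, 0, 0, 0],
  [0, -10, 56, 0, 0, 0],
  [0, -10, 62, 0, 0, 0],
  [0, -10, 68, 0, 0, 0],
  [0, -8, 74, 0, 0, 0],
  [0, -6, 80, 0, 0, 0],
  [0, -4, 86, 0, 0, 0],
  [0, -2, 92, 0, 0, 0],
  [0, 0, 97, 0, 0, 0],
  [0, 0, 97, 0, 0, 0],
  [0, 0, 97, 0, 0, 0],
])

```text
time_s: 4.55
tool_pos: [0.5718, 0.0053, 0.1159]
tool_rot: [-90.0, -0.0, -85.2]
force: [0.3, 0.0, -0.7]
grip_width: 0.0461
```

Call:
move_arm([
  [0, -15, 0, 0, 0, 0],
  [0, -30, 0, 0, 0, 0],
  [0, -50, 0, 0, 0, 0],
  [0, -70, 0, 0, 0, 0],
  [0, -82, 0, 0, 0, 0],
  [0, -84, 0, 0, 0, 0],
  [0, -84, 0, 0, 0, 0],
])

```text
time_s: 5.13
tool_pos: [0.5721, 0.0054, 0.2008]
tool_rot: [-89.9, 0.0, -85.2]
force: [0.4, 0.2, -0.5]
grip_width: 0.0458
```

```bash
python3 - <<'E'
from cell import env, read_camera, camera_info, job, models
import cv2,numpy as np
p,d=read_camera("wrist");c=camera_info("wrist"); cv2.imwrite("pics/w2.png",p[...,::-1])
from h import *
hsv=cv2.cvtColor(p,cv2.COLOR_RGB2HSV);m=((hsv[...,0]>105)&(hsv[...,0]<125)&(hsv[...,1]>150)&(hsv[...,2]>60)).astype(np.uint8)
k,l,s,ce=cv2.connectedComponentsWithStats(m)
for i in range(1,k):
    if s[i,4]>150: print(s[i],pix(c,*ce[i],.122).round(4),np.median(d[l==i]))
o=env.get_obs();print(o["time_s"],o["tool_pos"],o["tool_rot"],o["qpos"])
E
```

```text
[ 154  196   35   83 2161] [0.477 0.    0.122] 0.2747104
5.1833 [0.57144375 0.00549318 0.1997194 ] [-9.00277351e+01  1.50356391e-02 -8.51966171e+01] [-32.12356397   9.29495341  32.51386609  95.41633809  -5.1288283
  76.80592548   6.02756234]
```

View pics/w2.png

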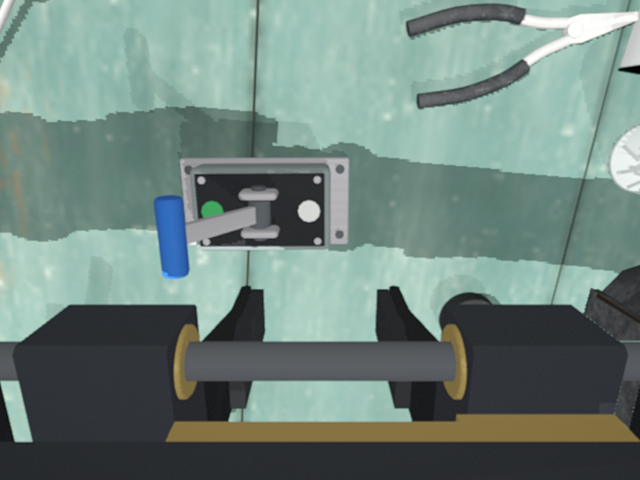

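The wrist view shows the blue bar at (172,237), still over the green-dot side, so the lever did not follow. I'll check the bar's true 3D position and the engagement.

```bash
python3 - <<'E'
from cell import env, read_camera, camera_info, job, models
import cv2,numpy as np
from h import *
for n in("wrist","top","scene"):
    p,d=read_camera(n);c=camera_info(n);cv2.imwrite(f"pics/{n}3.png",p[...,::-1])
    R,t=np.array(c["R"]),np.array(c["t"])
    hsv=cv2.cvtColor(p,cv2.COLOR_RGB2HSV);m=((hsv[...,0]>105)&(hsv[...,0]<125)&(hsv[...,1]>150)&(hsv[...,2]>50)).astype(np.uint8)
    k,l,s,ce=cv2.connectedComponentsWithStats(m)
    for i in range(1,k):
        if s[i,4]>40:
            v,u=np.nonzero((l==i)&(d>0));z=d[v,u]
            X=(np.c_[(u-c["cx"])/c["fx"]*z,(v-c["cy"])/c["fy"]*z,z]-t)@R
            print(n,s[i],np.median(X,0).round(4),np.percentile(X,[3,97],axis=0).round(3).tolist())
    # dots plane
    if n=="wrist":
        for nm,(u,v) in dict(green=(211,210),white=(309,211),box=(250,240),bench=(400,300)).items():
            z=d[v,u];print(nm,((np.array([(u-c["cx"])/c["fx"]*z,(v-c["cy"])/c["fy"]*z,z])-t)@R).round(4))
        # visible finger tips
        for (u,v) in ((250,295),(390,295),(240,400),(400,400)):
            z=d[v,u];print("fing",((np.array([(u-c["cx"])/c["fx"]*z,(v-c["cy"])/c["fy"]*z,z])-t)@R).round(4))
o=env.get_obs();print(o["time_s"],o["tool_pos"])
E
```

```text
wrist [ 155  196   34   83 2174] [4.780e-01 4.000e-04 1.236e-01] [[0.469, -0.026, 0.117], [0.485, 0.024, 0.126]]
green [ 0.4819 -0.001   0.0397]
white [0.5625 0.0052 0.0409]
box [ 0.5148 -0.0243  0.0389]
bench [0.6005 0.0188 0.2388]
fing [0.5434 0.0124 0.2306]
fing [0.5983 0.017  0.2304]
fing [ 0.5477 -0.0031  0.2739]
fing [0.5967 0.0008 0.2735]
top [564   5  24  22 202] [ 0.9872 -0.6271  0.0498] [[0.972, -0.64, 0.015], [0.995, -0.605, 0.081]]
top [127  39  72  29 742] [0.9133 0.3231 0.0364] [[0.897, 0.26, 0.006], [0.946, 0.4, 0.077]]
top [399 247  26  12 217] [ 0.4273 -0.2041  0.1256] [[0.418, -0.23, 0.043], [0.438, -0.18, 0.131]]
top [501 273  26  10 174] [ 0.3714 -0.4127  0.1261] [[0.362, -0.436, 0.121], [0.38, -0.388, 0.13]]
scene [366 257  16  10  70] [ 0.4207 -0.2106  0.1246] [[0.415, -0.232, 0.119], [0.429, -0.187, 0.128]]
scene [426 292  18  11  77] [ 0.3659 -0.4161  0.1249] [[0.359, -0.437, 0.119], [0.373, -0.393, 0.129]]
scene [630 413  10  10  73] [ 0.3703 -0.8628  0.0194] [[0.363, -0.869, 0.012], [0.381, -0.856, 0.025]]
5.3333 [0.57096316 0.0054386  0.19885423]
```

View pics/scene3.png

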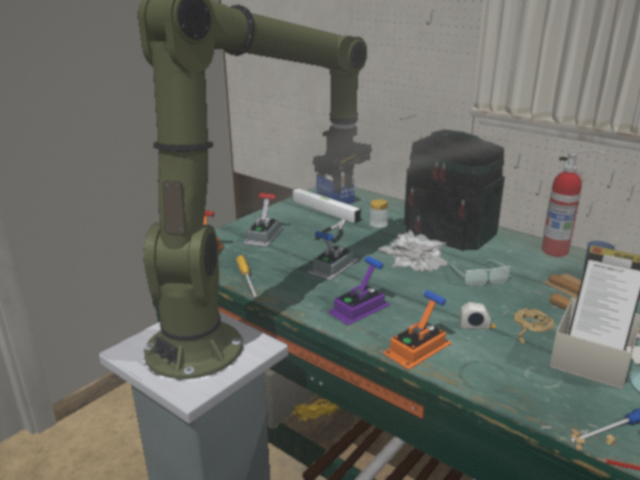

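The scene view shows the gripper around (343,165) with tips near (345,200), higher than I expected above the switch. I'll check the real fingertip height.

```bash
python3 - <<'E'
from cell import env, read_camera, camera_info, job, models
import cv2,numpy as np
def Xof(c,d,u,v):
    z=d[v,u];return ((np.array([(u-c["cx"])/c["fx"]*z,(v-c["cy"])/c["fy"]*z,z])-c["t"])@np.array(c["R"])).round(4)
o=env.get_obs();print(o["time_s"],o["tool_pos"])
p,d=read_camera("scene");c=camera_info("scene")
cv2.imwrite("pics/s4.png",cv2.resize(p[100:290,270:430,::-1],None,fx=3,fy=3,interpolation=cv2.INTER_CUBIC))
for z in(.188,.199,.23):
    q=c["R"]@np.array([.571,.0055,z])+c["t"];print(z,(q[:2]/q[2]*[c["fx"],c["fy"]]+[c["cx"],c["cy"]]).round(1))
q=np.array(o["tool_pos"])
v,u=np.nonzero(d>0);z=d[v,u]
X=(np.c_[(u-c["cx"])/c["fx"]*z,(v-c["cy"])/c["fy"]*z,z]-c["t"])@np.array(c["R"])
near=(abs(X[:,:2]-q[:2]).max(1)<.07)&(X[:,2]>.14)
print("scene min z near tool",np.sort(X[near,2])[:5], X[near][np.argsort(X[near,2])[:3]].round(3))
p,d=read_camera("wrist");c=camera_info("wrist")
for r in range(286,410,12): print(r,Xof(c,d,248,r),Xof(c,d,393,r))
print(c["t"]@np.array(c["R"])*-1)
E
```

```text
5.3333 [0.57096316 0.0054386  0.19885423]
0.188 [342.2 201.2]
0.199 [342.3 197.6]
0.23 [342.4 187.4]
scene min z near tool [0.22512847 0.22563903 0.22586181 0.22709899 0.22718301] [[ 0.595  0.014  0.225]
 [ 0.542  0.002  0.226]
 [ 0.546 -0.005  0.226]]
286 [0.5417 0.0133 0.2241] [0.6005 0.0182 0.224 ]
298 [0.5432 0.0123 0.2333] [0.5984 0.0183 0.2363]
310 [0.5449 0.0125 0.244 ] [0.5975 0.0166 0.2433]
322 [0.5463 0.0122 0.2526] [0.5958 0.0168 0.2534]
334 [0.5478 0.0128 0.2618] [0.5948 0.0161 0.2606]
346 [0.5545 0.0366 0.3088] [0.5837 0.0394 0.3094]
358 [0.5549 0.0353 0.311 ] [0.5837 0.0376 0.3109]
370 [0.5552 0.0334 0.3123] [0.5837 0.0358 0.3123]
382 [ 0.5491 -0.0015  0.2669] [0.5949 0.0042 0.2695]
394 [ 0.5496 -0.0045  0.2689] [0.5952 0.0006 0.2706]
406 [ 0.5135 -0.223  -0.0036] [ 0.5953 -0.0025  0.2724]
[0.56532218 0.08312804 0.38631968]
```

View pics/s4.png

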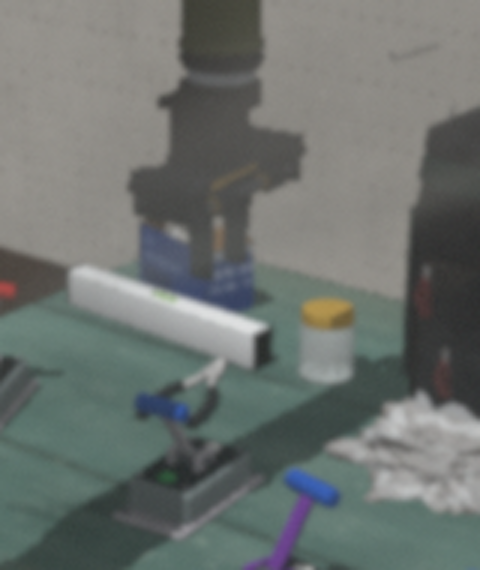

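Two independent cameras put the visible fingertips at z≈0.225 while the reported TCP is 0.199. So the tips really end about 26 mm above the reported TCP, not 11 mm below it. The first pass therefore swept over the bar at about 0.142, and the missing contact force agrees with that. The x/y centring is right. I'll redo it about 36 mm lower, watching the force.

Call:
move_arm([
  [0, 0, -16, 0, 0, 0],
  [0, 0, -36, 0, 0, 0],
  [0, 0, -56, 0, 0, 0],
  [0, 0, -76, 0, 0, 0],
  [0, 0, -90, 0, 0, 0],
  [0, 0, -95, 0, 0, 0],
  [0, 20, -95, 0, 0, 0],
  [0, 45, -95, 0, 0, 0],
  [0, 65, -95, 0, 0, 0],
  [0, 80, -95, 0, 0, 0],
  [0, 88, -95, 0, 0, 0],
  [0, 92, -95, 0, 0, 0],
  [0, 96, -95, 0, 0, 0],
  [0, 100, -95, 0, 0, 0],
  [0, 104, -95, 0, 0, 0],
  [0, 108, -95, 0, 0, 0],
  [0, 112, -95, 0, 0, 0],
  [0, 112, -95, 0, 0, 0],
])

```text
time_s: 6.93
tool_pos: [0.4767, -0.0025, 0.0876]
tool_rot: [-90.0, -0.0, -85.2]
force: [0.3, 0.1, -0.4]
grip_width: 0.0463
```

```bash
python3 - <<'E'
from cell import env, read_camera, camera_info, job, models
import cv2,numpy as np
o=env.get_obs();print(o["time_s"],o["tool_pos"],o["force"])
p,d=read_camera("scene");c=camera_info("scene")
a=cv2.resize(p[170:290,280:400,::-1],None,fx=4,fy=4,interpolation=cv2.INTER_CUBIC)
p,d=read_camera("wrist")
b=cv2.resize(p[...,::-1],(640*3//4,480*3//4));b=cv2.copyMakeBorder(b[:,160:],0,120,0,0,cv2.BORDER_CONSTANT)
cv2.imwrite("pics/s5.png",np.hstack([a,b]))
E
```

```text
6.9333 [ 0.4767366  -0.00253228  0.08764405] [ 0.31139882  0.12928522 -0.35068891]
```

View pics/s5.png

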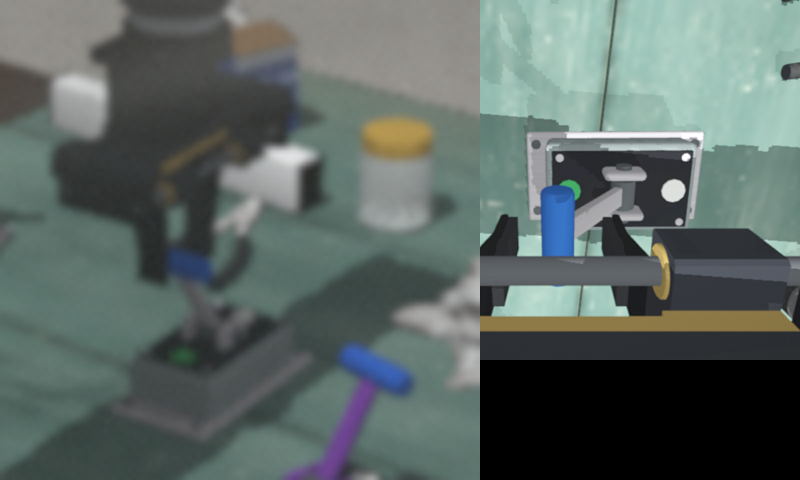

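The scene crop shows the bar at (190,265) between the two fingers, with the tips just below it. The wrist view agrees, with the bar between the fingers at (557,230). Now I push across.

Call:
move_arm([
  [0, 3, 5, 0, 0, 0],
  [0, 3, 10, 0, 0, 0],
  [0, 2, 15, 0, 0, 0],
  [0, 1, 20, 0, 0, 0],
  [0, 0, 26, 0, 0, 0],
  [0, -2, 32, 0, 0, 0],
  [0, -4, 38, 0, 0, 0],
  [0, -5, 44, 0, 0, 0],
  [0, -5, 50, 0, 0, 0],
  [0, -5, 56, 0, 0, 0],
  [0, -4, 62, 0, 0, 0],
  [0, -3, 68, 0, 0, 0],
  [0, -2, 74, 0, 0, 0],
  [0, 0, 80, 0, 0, 0],
  [0, 1, 86, 0, 0, 0],
  [0, 2, 92, 0, 0, 0],
  [0, 2, 95, 0, 0, 0],
  [0, 2, 95, 0, 0, 0],
  [0, 2, 95, 0, 0, 0],
])

```text
time_s: 8.62
tool_pos: [0.5718, 0.0054, 0.0862]
tool_rot: [-90.0, -0.0, -85.2]
force: [-0.4, -0.4, -0.1]
grip_width: 0.0459
```

```bash
cat > look.py <<'E'
from cell import env, read_camera, camera_info, job, models
import cv2,numpy as np,sys
o=env.get_obs();print(o["time_s"],o["tool_pos"],o["force"],o["grip_width"])
p,d=read_camera("scene");u,v=map(int,sys.argv[2:4])
a=cv2.resize(p[v:v+120,u:u+120,::-1],None,fx=4,fy=4,interpolation=cv2.INTER_CUBIC)
p,d=read_camera("wrist")
b=cv2.resize(p[...,::-1],(640*3//4,480*3//4));b=cv2.copyMakeBorder(b[:,80:400],0,120,0,0,cv2.BORDER_CONSTANT)
cv2.imwrite(f"pics/{sys.argv[1]}.png",np.hstack([a,b]))
E
python3 look.py s6 280 170
```

```text
8.6167 [0.57181824 0.0053652  0.08617816] [-0.44037242 -0.41166073 -0.11954257] 0.04586419711254519
```

View pics/s6.png

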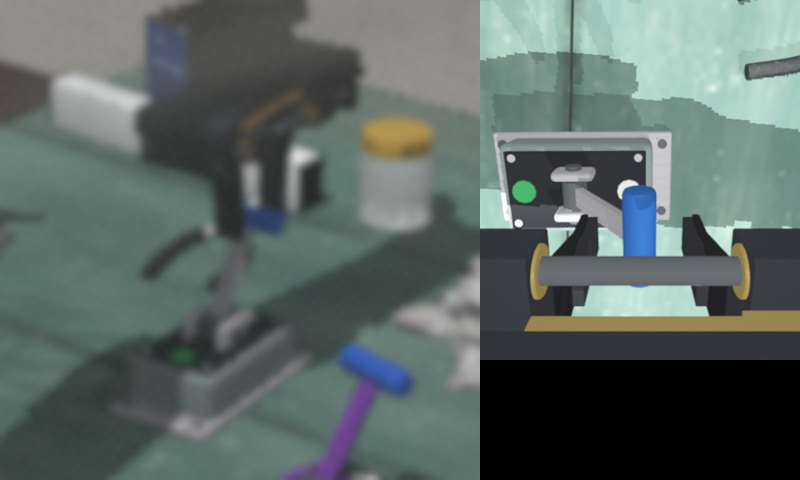

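The blue lever now leans over the white dot. In the wrist view the bar at (640,225) is centred between the fingers, and the contact force is near zero. I'll lift and move above the red bar.

Call:
move_arm([
  [0, -20, 0, 0, 0, 0],
  [0, -45, 0, 0, 0, 0],
  [0, -75, 0, 0, 0, 0],
  [0, -100, 0, 0, 0, 0],
  [0, -112, 0, 0, 0, 0],
  [-20, -112, 3, 0, -1, 0],
  [-52, -112, 8, 0, -3, 0],
  [-84, -112, 13, 0, -5, 0],
  [-116, -112, 18, 0, -7, 0],
  [-148, -112, 23, 0, -9, 0],
  [-180, -112, 28, 0, -11, 0],
  [-212, -112, 33, 0, -13, 0],
  [-244, -112, 38, 0, -15, 0],
  [-276, -112, 43, 0, -17, 0],
  [-305, -112, 47, 0, -18, 0],
  [-322, -112, 49, 0, -19, 0],
  [-322, -112, 49, 0, -19, 0],
  [-322, -112, 49, 0, -19, 0],
])

```text
time_s: 10.22
tool_pos: [0.5922, 0.3319, 0.1962]
tool_rot: [-90.2, -0.0, -66.0]
force: [-0.1, -0.5, 0.1]
grip_width: 0.046
```

```bash
python3 look.py s7 210 150; python3 - <<'E'
from cell import env, read_camera, camera_info, job, models
import cv2,numpy as np
o=env.get_obs();print(o["time_s"],o["tool_pos"],o["tool_rot"])
for n in("wrist","top"):
    p,d=read_camera(n);c=camera_info(n);cv2.imwrite(f"pics/{n}7.png",p[...,::-1])
    hsv=cv2.cvtColor(p,cv2.COLOR_RGB2HSV);H,S,V=hsv[...,0],hsv[...,1],hsv[...,2]
    for nm,m in(("red",((H<6)|(H>174))&(S>150)&(V>60)),("blue",(H>105)&(H<125)&(S>150)&(V>50)),("green",(H>45)&(H<75)&(S>150)&(V>90))):
        k,l,s,ce=cv2.connectedComponentsWithStats(m.astype(np.uint8))
        for i in range(1,k):
            if s[i,4]>(200 if n=="wrist" else 60):
                v,u=np.nonzero((l==i)&(d>0));z=d[v,u]
                X=(np.c_[(u-c["cx"])/c["fx"]*z,(v-c["cy"])/c["fy"]*z,z]-c["t"])@np.array(c["R"])
                if np.linalg.norm(X.mean(0)[:2])<.8: print(n,nm,ce[i].round(),np.median(X,0).round(4),np.percentile(X,[2,98],axis=0).round(3).tolist())
E
```

```text
10.2167 [0.59219756 0.33190651 0.1962316 ] [-0.0875836  -0.46852591  0.1129798 ] 0.04598629523859825
10.3167 [0.59363558 0.32882217 0.19740142] [-9.00847236e+01 -6.67255685e-02 -6.62908315e+01]
wrist red [12. 33.] [0.3879 0.3687 0.122 ] [[0.381, 0.356, 0.113], [0.395, 0.385, 0.126]]
wrist red [322. 236.] [0.5942 0.3322 0.1249] [[0.58, 0.307, 0.119], [0.609, 0.355, 0.127]]
top blue [308. 188.] [0.5694 0.0044 0.1254] [[0.562, -0.021, 0.006], [0.591, 0.03, 0.131]]
top blue [411. 253.] [ 0.4279 -0.2042  0.1255] [[0.418, -0.231, 0.038], [0.438, -0.18, 0.13]]
top blue [514. 277.] [ 0.3713 -0.4113  0.1266] [[0.362, -0.436, 0.12], [0.38, -0.388, 0.132]]
top green [177. 225.] [0.5133 0.2962 0.0418] [[0.504, 0.287, 0.037], [0.523, 0.305, 0.047]]
top green [312. 235.] [ 0.4832 -0.0014  0.0429] [[0.474, -0.01, 0.038], [0.492, 0.007, 0.049]]
top green [400. 297.] [ 0.3419 -0.1894  0.0426] [[0.333, -0.198, 0.037], [0.351, -0.18, 0.047]]
top green [498. 320.] [ 0.2863 -0.3988  0.0424] [[0.278, -0.408, 0.036], [0.295, -0.39, 0.047]]
```

View pics/wrist7.png

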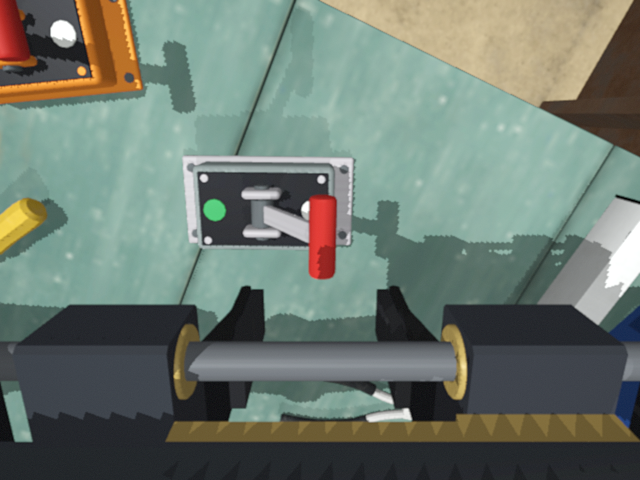

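Top view: the blue bar at (308,188) measures (0.569, 0.004), its OFF stop. Wrist view: the grey-box red bar at (322,236) measures (0.594, 0.332), over the white dot with green at (214,210). That is aligned, so I descend.

Call:
move_arm([
  [0, 20, 0, 0, 0, 0],
  [0, 45, 0, 0, 0, 0],
  [0, 65, 0, 0, 0, 0],
  [0, 80, 0, 0, 0, 0],
  [0, 88, 0, 0, 0, 0],
  [0, 94, 0, 0, 0, 0],
  [0, 100, 0, 0, 0, 0],
  [0, 105, 0, 0, 0, 0],
  [0, 109, 0, 0, 0, 0],
  [0, 112, 0, 0, 0, 0],
  [0, 112, 0, 0, 0, 0],
])

```text
time_s: 11.33
tool_pos: [0.5936, 0.3304, 0.0859]
tool_rot: [-90.0, -0.0, -66.2]
force: [-1.0, -0.0, 1.0]
grip_width: 0.046
```

Call:
move_arm([
  [0, 0, -5, 0, 0, 0],
  [0, 0, -10, 0, 0, 0],
  [0, -1, -15, 0, 0, 0],
  [0, -2, -20, 0, 0, 0],
  [0, -3, -26, 0, 0, 0],
  [0, -5, -32, 0, 0, 0],
  [0, -7, -38, 0, 0, 0],
  [0, -8, -44, 0, 0, 0],
  [0, -8, -50, 0, 0, 0],
  [0, -8, -56, 0, 0, 0],
  [0, -7, -62, 0, 0, 0],
  [0, -6, -68, 0, 0, 0],
  [0, -5, -74, 0, 0, 0],
  [0, -3, -80, 0, 0, 0],
  [0, -2, -86, 0, 0, 0],
  [0, -1, -92, 0, 0, 0],
  [0, 0, -96, 0, 0, 0],
  [0, 0, -96, 0, 0, 0],
  [0, 0, -96, 0, 0, 0],
])

```text
time_s: 12.92
tool_pos: [0.5058, 0.2918, 0.0864]
tool_rot: [-90.0, 0.0, -66.2]
force: [0.7, -0.2, 0.2]
grip_width: 0.0463
```

```bash
python3 look.py s8 210 150
```

```text
12.9167 [0.50580624 0.29176425 0.08637357] [ 0.66752155 -0.1588153   0.19701337] 0.046325660832592826
```

View pics/s8.png

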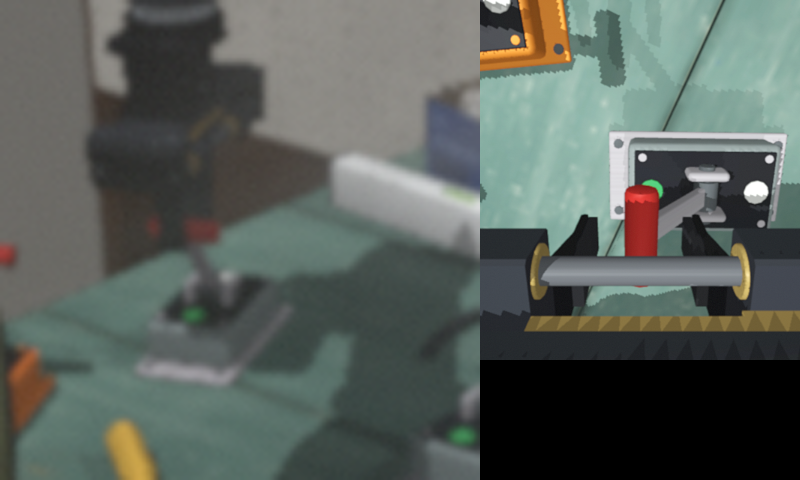

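The red bar, at (641,235) in the wrist view, is over the green dot and centred between the fingers. I'll lift clear and check.

Call:
move_arm([
  [0, -15, 0, 0, 0, 0],
  [0, -40, 0, 0, 0, 0],
  [0, -70, 0, 0, 0, 0],
  [0, -100, 0, 0, 0, 0],
  [0, -125, 0, 0, 0, 0],
  [0, -130, 0, 0, 0, 0],
  [0, -130, 0, 0, 0, 0],
  [0, -130, 0, 0, 0, 0],
  [0, -130, 0, 0, 0, 0],
])

```text
time_s: 13.77
tool_pos: [0.5051, 0.2912, 0.2145]
tool_rot: [-90.2, -0.0, -66.2]
force: [0.9, -0.3, -0.6]
grip_width: 0.046
```

```bash
python3 - <<'E'
from cell import env, read_camera, camera_info, job, models
import cv2,numpy as np
o=env.get_obs();print(o["time_s"],o["tool_pos"],o["force"])
for n in("wrist","top"):
    p,d=read_camera(n);c=camera_info(n);cv2.imwrite(f"pics/{n}9.png",p[...,::-1])
    hsv=cv2.cvtColor(p,cv2.COLOR_RGB2HSV);H,S,V=hsv[...,0],hsv[...,1],hsv[...,2]
    for nm,m in(("red",((H<6)|(H>174))&(S>150)&(V>60)),("blue",(H>105)&(H<125)&(S>150)&(V>50))):
        k,l,s,ce=cv2.connectedComponentsWithStats(m.astype(np.uint8))
        for i in range(1,k):
            if s[i,4]>(200 if n=="wrist" else 60):
                v,u=np.nonzero((l==i)&(d>0));z=d[v,u]
                X=(np.c_[(u-c["cx"])/c["fx"]*z,(v-c["cy"])/c["fy"]*z,z]-c["t"])@np.array(c["R"])
                if np.linalg.norm(X.mean(0)[:2])<.8: print(n,nm,ce[i].round(),np.median(X,0).round(4))
E
```

```text
13.7667 [0.50510819 0.29124146 0.21449758] [ 0.90956135 -0.32852551 -0.61160495]
wrist red [183.  33.] [0.3815 0.3712 0.1242]
wrist red [322. 229.] [0.5054 0.2947 0.1243]
top red [179. 218.] [0.5125 0.2743 0.1243]
top blue [308. 188.] [0.5691 0.0044 0.1256]
top blue [411. 253.] [ 0.4277 -0.2038  0.1257]
top blue [514. 277.] [ 0.3714 -0.4122  0.1263]
```

View pics/wrist9.png

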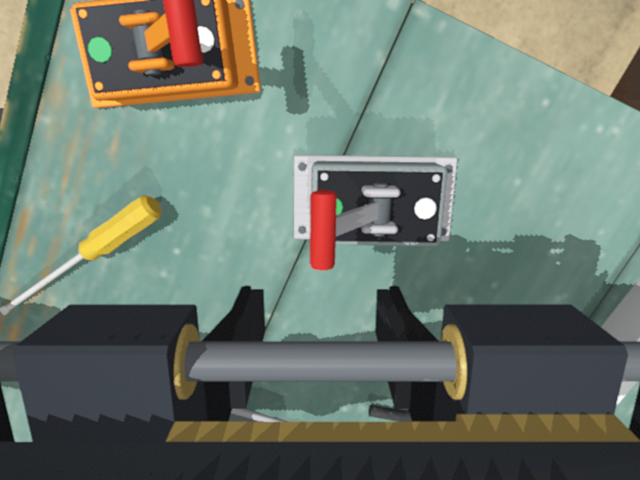

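View pics/top9.png

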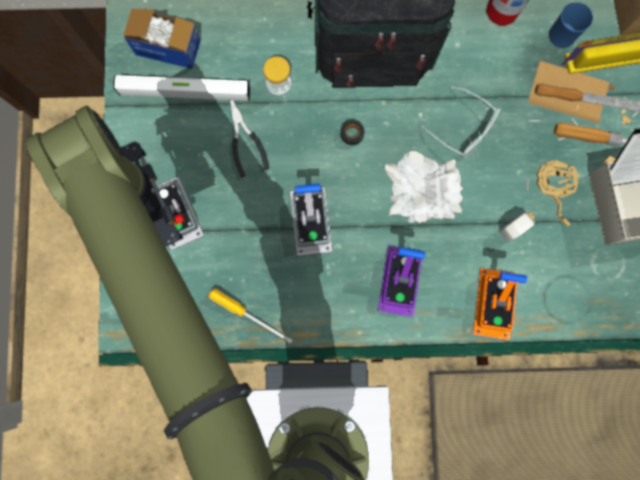

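Wrist view: the red bar at (322,229) measures (0.505, 0.295), against an expected ON stop of (0.506, 0.293). Top view: the blue bar at (308,188) measures (0.569, 0.004), its OFF stop. The gripper is clear, so I hand in.

```bash
python3 -c "
from cell import job
print(job.sign_off())"
```

```text
the job is handed in; nothing more can be done
None
```

I threw the grey-boxed blue mains switch to OFF first, then the grey-boxed red generator switch to ON, and handed the job in at about 14 s; sign-off gave no verdict. I never reached for the purple and orange look-alikes.

- **Last checks:** The blue bar sits at (0.569, 0.004), within about 2 mm of its calculated OFF stop. The red bar sits at (0.505, 0.295), within about 2 mm of its ON stop. The fingertips were clear, about 0.1 m above the red bar, and the force reading was near zero. In the last top view the arm hid part of the red switch, so the red check rests on the wrist camera.
- **What disagreed:** My first pass at the blue lever missed and swept over the bar without touching it. The wrist and scene cameras put the fingertips about 26 mm above the reported TCP, but `env.nose_length` implies they should be 11 mm below it. I worked from the measured height after that, and both throws then succeeded on the first try.

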